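# Load a check weight onto a scale with a lifter, against the sprung stop

### The arm

A 6-joint arm with a two-finger parallel gripper is mounted at the origin on a cart in front of the work surface, level with it; the furniture and walls round the work are solid. World frame = base frame: x ahead of the robot, y to its left, z up, the work surface at z = 0. Lengths are in m, angles in degrees, forces in N, time in s.
With the tool pointing down it reaches from about 0.4 to 0.825 m from the base axis. Payload 7 kg.
Tool frame: the origin (TCP) lies between the finger pads; the fingertips stand 14 mm ahead of it and the grasp point (between the pads) lies 5 mm behind it; z points along the fingers, y is the line along which they close (so a half turn about z gives the same grasp; the last joint's range is limited). The gripper opens to 88 mm and grips with 3 to 60 N. Pads are 19 mm wide; open, the fingers measure 130 mm over their backs; the gripper's body (78 mm by 193 mm) begins 47 mm behind the grasp point.
Start: joints at [79.876, 20.546, 0.682, 0, -70.136, -16.507], TCP at [0.303, 0.603, 0.241] pointing down, gripper open.
Joint ranges: [-176.03, 176.03], [-82.01, 121.73], [-58.28, 71.71], [-173.87, 95.51], [-174.79, -0.11], [-173.66, 173.66]. Speed limits (degrees/s): [136.94, 136.94, 172.46, 180, 180, 180].

### API

Orientations are given as [roll, pitch, yaw] about the fixed x, y, z axes, in that order (R = Rz(yaw) Ry(pitch) Rx(roll)).
In Python, from plant import status, cams, job gives the robot as it stands. The module is installed in compiled form; this text tells all that it offers.
- The arm moves only by the tool step_arm, never from a script. Its arguments are lists of equal length, an entry for each row: "xyz": the shift along the tool's x, y, z each as a share of 20 cm, from -1 to 1, a list of three; "yaw": the turn about the tool's z as a share of 360 degrees, from -1 to 1; "claw": the closure, from -1 (fully open) to 1 (shut). A call has 1 to 20 rows; each row is the pose to reach, as a shift and turn from the pose commanded when the call began, along the tool's axes at that moment, turning the shorter way round; what a row does not reach only later rows make up. A row lasts 1/12 s, in which the tool goes at most 41.7 mm and 7.16 degrees, less where a joint would pass 70% of its speed; a pose out of reach is approached as far as the arm can. A call with a number of a shift or a turn outside -1 to 1 is refused whole. A call with a gripper value outside its range is refused whole. The fingers move at their own pace and stop on an object; "grip_force" is the grip in N (left out, the last holds). Time passes only in rows, so rows that repeat a pose let the fingers close. It gives the time, the measured TCP pose, the force, the opening and the grip force at its end, in the units of the state.
- status.get_state(): the state, without advancing time (a new reading comes with each control period).
- cams.capture(name): name is "side" or "top"; returns (picture, depth): 400x640x3 uint8, blue, green, red; 400x640 float32, m along the optical axis (not along the pixel's ray), 0 where there is no reading.
- cams.calibration(name): a dict with "mtx" (3x3 intrinsics, pixels), "D" ([k1, k2, p1, p2, k3] as OpenCV has them; the pictures are not rectified), "camera_from_world" (4x4, takes a point from world to camera coordinates). Camera axes: x right, y down, z forward; pixel columns grow to the right and rows downward; lengths in m; the calibration is good to about 2 mm. A picture is of the moment at which its call begins. calibration takes no time and is no camera call.
- job.close_job(): hands the job in; it is judged then, once.
The state is a dict: "time_s": time; "joints": joint angles; "qd": joint speeds; "joint_torque": joint torques, N m; "tcp_pos": TCP position; "eef_rot": TCP orientation; "contact_force": force on the tool from outside, world axes, zero at the start; "moment": the same for the moment, N m; "gripper_width": finger opening in m; "gripper_force": force on a finger pad.
Only numpy, scipy, OpenCV 4.12 (cv2) and the standard library are available. Lean on these libraries where they do the work, as an engineer would, in place of code of your own. Each camera call takes 0.05 s, during which the arm holds its last target. There are 200 camera calls.

### The job

Pick up the weight lifter by its handle with the check weight balanced on its blade, carry it level to the check scale, and leave the weight standing on the two rails, slid gently up against the sprung stop pad so that it bears on the pad without driving the pad to the end of its travel. Then draw the lifter out and stand it back on the table, clear of the scale. Never touch the weight with the gripper, never tip it, do not bear hard on the scale, and leave the other things on the table alone.

Things in the scene. Friction and masses are not known exactly. Their poses are not given: they have to be found in the camera images.
- lifter: Weight lifter, 0.28 kg: black handle block 30 (x) x 18 (y) mm, its top at z = 86 mm, on a steel foot 34 x 52 x 10 mm; a steel blade 16 mm wide, 4 mm thick runs out along +x to x = 104 mm, level with the foot's underside. Origin: centre of the foot's underside, under the handle; z up. Take the handle across y, z about 50 to 75 mm. It starts standing on the table with the weight on its blade.
- heel (a point): Point on the lifter blade's top (x = 82, z = 4 mm of the lifter), axes as the lifter: where the axis of the weight lies when it rests in the heel. The heel is a V, 18 mm high above the blade's underside and 18 mm wide, opening to +x, that pushes the weight. The weight starts 1 to 4 mm ahead of it. From heel back to foot (x = 60 to 17 mm) the stem is at most 16 mm wide, 12 mm high.
- weight: Cream-coloured cylindrical check weight with a knob on top, 38 mm in diameter, 50 mm high, about 0.2 kg (0.15 to 0.26). Origin: centre of its underside; z up. It starts standing on the lifter's blade, 4 mm above the table.
- scale: Check scale, fixed: grey base with an aluminium platform, top 32 mm above the table, spanning x = -40 to 110, y = -80 to 80 mm of its frame. Origin: on the table under the slot's middle line; x along the rails from the open front to the stop, z up. Place and yaw vary.
- rails (a point): Point on the slot's middle line level with the rail tops, 50 mm above the scale's origin, axes as the scale. Two steel rails, each 14 mm wide, run along x from -30 to 60 mm, with a 22 mm slot between them, 18 mm deep, open at the front (-x) and above. The weight stands across both rails while the blade runs in the slot under it. Sliding the weight on the rails takes 0.7 to 2 N.
- stop: Stop at the far end of the rails: steel bracket with a set screw carrying a round sprung pad, 18 mm in diameter, that faces the weight (-x). Origin: on the screw's axis at the bracket's front face, at x = 74, z = 64 mm of the scale. The pad yields to +x by 0.6 N per mm for 8 mm (about 5 N), then is solid. Its underside is 5 mm above the rail tops: the blade passes below.
- screw (a point): Point on the screw's axis, in the bracket, fixed to the scale (x = 80, z = 64 mm of its frame). How far the screw is set out is not measured and differs each time: the free pad's face stands anywhere from x = 16 to 36 mm of the scale, so the weight (radius 19 mm) meets it with its axis at x = -3 to 17 mm. Feel for it.
- small_weight: Bystander: smaller knobbed weight, 29 mm in diameter, 38 mm high, standing on the table. Origin: centre of its underside.
- large_weight: Bystander: larger grey knobbed weight, 47 mm in diameter, 60 mm high, standing on the table. Origin: centre of its underside.
- ink_bottle: Bystander: slim dropper bottle, 33 mm in diameter, 102 mm high, standing on the table. Origin: centre of its underside.
Mind the look-alikes: they are no part of the job. Of the things like the weight, leave any that is blue; of the rest the smaller one is meant.

How it is judged (in metres and radians):
On the way, in this order (a step that is already met when the one before it is completed fails the run):
1. the weight is carried on the lifter, higher than the rails (height (world z) of weight above 0.054 m and contact force between weight and lifter above 0.5 N and angle between weight's own z axis and vertical below 0.2 rad), for 0.2 s.
2. the weight stands on the rails of the scale and bears on the stop pad (contact force between weight and stop above 0.15 N and z of weight in the frame of scale below 0.052 m), for 0.2 s.
At the end, for the whole second after the job is handed in: The weight stands upright (within 6 degrees) on both rails, within 6 mm of the slot's middle line, still bearing on the stop pad (more than 0.05 N); the lifter stands upright on the table, touching neither the weight nor the scale, and all is at rest (contact force between weight and stop above 0.05 N and contact force between weight and lifter below 0.02 N and z of weight in the frame of scale between 0.048 and 0.052 m and y of weight in the frame of scale between -0.006 and 0.006 m and angle between weight's own z axis and vertical below 0.1 rad and linear speed of weight below 0.01 m/s and height (world z) of lifter below 0.006 m and angle between lifter's own z axis and vertical below 0.08 rad and linear speed of lifter below 0.02 m/s and contact force between lifter and scale below 0.02 N).
It fails at once if the weight is pressed against the stop with more than 8 N (the pad driven to its end) (contact force between weight and stop above 8 N).
It fails at once if the weight is tipped by more than 17 degrees (angle between weight's own z axis and vertical above 0.3 rad).
It fails at once if the gripper touches the weight (contact force between any of the fingers, the arm and weight above 0.3 N).
It fails at once if the lifter or the gripper bears on the scale or its stop with more than 20 N (contact force between any of lifter, the fingers, the arm and scale above 20 N).
It fails at once if a bystander is shifted by more than 20 mm (distance of any of small_weight, large_weight, ink_bottle from where it was at the start of the episode above 0.02 m).
It also fails if it takes over 72 s, if anything falls off the work surface, if the arm or the gripper's body presses on something with over 40 N, if the wrist force passes 120 N, or if a joint passes its speed limit or range.

## Working session

There is one attempt and no reset: what is moved stays moved. The work goes in short steps, Python scripts to look and compute and a tool call to move; the robot and the scene stay as the last step left them, time stands still between calls to the robot, and variables do not carry over. Pictures are saved under pics/ and viewed, at most 12 in all, crops included, and the job is handed in when it is done.

Besides the shell and the picture viewer there is one more tool, called after "Call:" by a JSON object that holds its "fn" and its "kwargs", one argument or row to a line. step_arm: Moves the arm, as the interface text tells. Shift numbers are shares of 20 cm and turn numbers shares of 360 degrees, none past 1 either way. Its arguments: {"type":"object","properties":{"xyz":{"type":"array"},"yaw":{"type":"array"},"claw":{"type":"array"},"grip_force":{"type":"number"}},"required":["xyz","yaw","claw"]}

```bash
mkdir -p pics; cat > h.py <<'E'
import numpy as np, cv2
from plant import status, cams, job
def cap(n,f=None):
    p,d=cams.capture(n)
    if f: cv2.imwrite('pics/'+f,p); np.save('pics/'+f+'.npy',d)
    return p,d
def ray(n,uv):
    c=cams.calibration(n);T=np.array(c['camera_from_world']);R,t=T[:3,:3],T[:3,3]
    q=cv2.undistortPoints(np.array(uv,float).reshape(-1,1,2),np.array(c['mtx']),np.array(c['D'])).reshape(-1,2)
    return -R.T@t, np.c_[q,np.ones(len(q))]@R
def plane(n,uv,z):
    o,r=ray(n,uv); return o+r*((z-o[2])/r[:,2])[:,None]
def cloud(n,d):
    v,u=np.mgrid[0:400,0:640]; o,r=ray(n,np.c_[u.ravel(),v.ravel()])
    return (o+r*d.reshape(-1,1)).reshape(400,640,3)
E
python3 - <<'E'
from h import *
for n in('top','side'):
    p,d=cap(n,n+'0.png'); c=cams.calibration(n); T=np.array(c['camera_from_world']); print(n,-T[:3,:3].T@T[:3,3],T[2,:3],c['mtx'][0][0])
print(status.get_state())
E
```

```text
top [ 0.38465299 -0.1239968   1.09639364] [ 0.20985631 -0.00560791 -0.97771616] 444.4397897772451
side [0.40637701 0.52581212 0.6842885 ] [ 0.20699376 -0.70465241 -0.67868886] 476.71249273009187
{'time_s': 0.1, 'joints': array([ 7.98774669e+01,  2.05859452e+01,  6.40187305e-01, -1.91574756e-02,
       -7.01359676e+01, -1.65084820e+01]), 'qd': array([ 0.09472499, -0.09500952,  0.21355369,  0.03225425,  0.00975004,
        0.07835063]), 'joint_torque': array([-1.32671536e-03, -5.84167349e+01,  2.93748307e+01,  7.01542631e+00,
        1.01389736e-02, -5.25039673e-05]), 'tcp_pos': array([0.30237588, 0.60302291, 0.23973638]), 'eef_rot': array([ 1.79916525e+02, -5.95717883e-03, -2.66375331e+01]), 'contact_force': array([-0.41120197, -0.16050362,  0.75224318]), 'moment': array([ 0.01488149,  0.0057502 , -0.03027647]), 'gripper_force': 0.0, 'gripper_width': 0.08758377991132239}
```

View pics/top0.png

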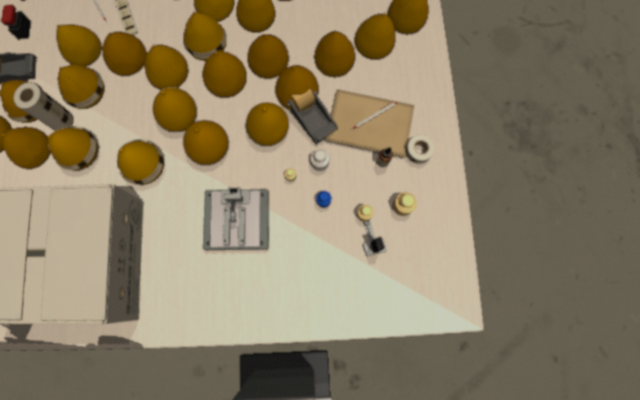

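View pics/side0.png

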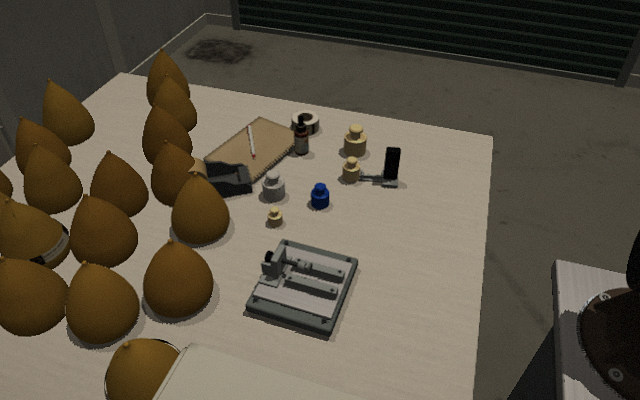

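Top view: scale centred near (236,220), with its stop at (235,192) and its open front facing the robot. The lifter handle is at (375,245) and the weight on its blade at (366,212). The look-alikes are a blue one at (323,198) and a larger cream one at (404,203). Next I measure the points using depth and rays.

```bash
python3 - <<'E'
from h import *
t=cv2.imread('pics/top0.png'); s=cv2.imread('pics/side0.png')
a=cv2.resize(t[180:270,195:285],(540,540),interpolation=cv2.INTER_NEAREST); 
b=cv2.resize(t[185:260,335:425],(0,0),fx=6,fy=6,interpolation=cv2.INTER_NEAREST)
c=cv2.resize(s[235:335,245:365],(0,0),fx=3,fy=3,interpolation=cv2.INTER_NEAREST)
cv2.imwrite('pics/a.png',cv2.resize(t[180:265,200:390],(798,357),interpolation=cv2.INTER_CUBIC))
for n in('top','side'):
    P=cloud(n,np.load(f'pics/{n}0.png.npy'))
    X=P.reshape(-1,3)
    if n=='top':
        for uv in [(236,240),(212,220),(262,220),(366,212),(375,243),(404,203),(235,192),(300,300)]: print(uv,P[uv[1],uv[0]].round(4))
    # table height & clusters
    def rep(name,m):
        Y=X[m]; 
        if len(Y)>8:
            r=cv2.minAreaRect(Y[:,:2].astype(np.float32)); print(n,name,len(Y),Y.mean(0).round(4),Y.min(0).round(4),Y.max(0).round(4),r)
    img=(t if n=='top' else s).reshape(-1,3).astype(int)
    roi=(X[:,0]>.3)&(X[:,0]<.65)
    rep('table',roi&(abs(X[:,2])<.012)&(X[:,1]<.1)&(X[:,1]>0))
    rep('platform',roi&(X[:,1]>0.05)&(X[:,1]<.32)&(abs(X[:,2]-.032)<.008))
    rep('rails',roi&(X[:,1]>0.05)&(X[:,1]<.32)&(abs(X[:,2]-.05)<.005))
    dark=img.max(1)<50
    rep('handletop',roi&(X[:,1]<0)&(X[:,1]>-.32)&dark&(X[:,2]>.078)&(X[:,2]<.1))
    cr=(img[:,2]-img[:,0]>50)
    rep('weights',roi&(X[:,1]<-.03)&(X[:,1]>-.32)&cr&(X[:,2]>.035)&(X[:,2]<.1))
E
```

```text
(236, 240) [0.5254 0.0496 0.0366]
(212, 220) [0.5778 0.1083 0.0326]
(262, 220) [ 0.5723 -0.0136  0.0289]
(366, 212) [ 0.574  -0.2646  0.0566]
(375, 243) [ 0.4954 -0.2753  0.0888]
(404, 203) [ 0.5878 -0.3539  0.073 ]
(235, 192) [0.6358 0.0445 0.0704]
(300, 300) [ 0.3764 -0.0967  0.0061]
top table 3481 [0.4015 0.05   0.0019] [ 0.3     0.     -0.0055] [0.5075 0.1    0.0088] ((0.4037647545337677, 0.049996521323919296), (0.20744307339191437, 0.09996823966503143), 0.004148371517658234)
top platform 1696 [0.5571 0.1322 0.0321] [0.346 0.05  0.024] [0.6499 0.3004 0.04  ] ((0.4971334636211395, 0.17383158206939697), (0.2467847764492035, 0.30760350823402405), 88.75690460205078)
top rails 431 [0.5272 0.1743 0.0508] [0.3471 0.0583 0.045 ] [0.6384 0.3009 0.055 ] ((0.4861879050731659, 0.1844988465309143), (0.23627658188343048, 0.2911663055419922), 86.62760925292969)
top handletop 69 [ 0.4924 -0.2824  0.0871] [ 0.48   -0.291   0.0782] [ 0.5043 -0.274   0.0924] ((0.49238187074661255, -0.28298234939575195), (0.024214845150709152, 0.014238903298974037), 10.27817153930664)
top weights 182 [ 0.5781 -0.264
[... 453 characters left out ...]
((0.5794925689697266, 0.09013091027736664), (0.08383110165596008, 0.1413661539554596), 88.42459106445312)
side rails 549 [0.5705 0.0697 0.0502] [0.5183 0.0509 0.045 ] [0.6485 0.0789 0.0543] ((0.5831032991409302, 0.06688819825649261), (0.021909942850470543, 0.1311020404100418), 82.708251953125)
side handletop 98 [ 0.4974 -0.2821  0.084 ] [ 0.4834 -0.2956  0.0781] [ 0.5107 -0.2731  0.0883] ((0.4977726936340332, -0.28434550762176514), (0.027084512636065483, 0.01863963156938553), 9.10185718536377)
side weights 105 [ 0.5795 -0.2632  0.0448] [ 0.5628 -0.2803  0.035 ] [ 0.5992 -0.2463  0.056 ] ((0.580462634563446, -0.26317083835601807), (0.03498409315943718, 0.03186100348830223), 13.30877685546875)
```

View pics/a.png

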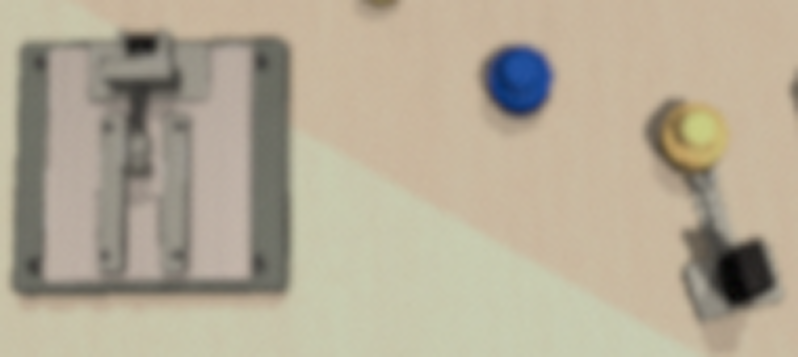

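The crop shows the scale rails with front ends near crop (110,270) and (175,270) and far ends near (112,118) and (180,118). The base corners are about (15,292), (287,292), (290,40) and (22,42). The lifter points up and slightly left, at about 12°.

```bash
python3 - <<'E'
from h import *
f=lambda L:[(200+x/4.2-.4,180+y/4.2-.4) for x,y in L]
print('base z.032?',plane('top',f([(15,292),(287,292),(290,40),(22,42)]),.03).round(4))
r=plane('top',f([(98,270),(122,270),(163,270),(187,270),(101,116),(126,116),(166,118),(190,118)]),.05);print('rails',r.round(4))
print('foot',plane('top',f([(700,320),(683,268)]),.01).round(4))
for n in('top','side'):
    P=cloud(n,np.load(f'pics/{n}0.png.npy')); X=P.reshape(-1,3)
    g=(X[:,0]>.45)&(X[:,0]<.7)&(X[:,1]>-.05)&(X[:,1]<.16)
    for nm,a,b in(('base',.018,.06),('rails',.044,.056),('stop',.062,.1)):
        Y=X[g&(X[:,2]>a)&(X[:,2]<b)]
        print(n,nm,len(Y),Y.mean(0).round(4),np.percentile(Y,2,0).round(4),np.percentile(Y,98,0).round(4),cv2.minAreaRect(Y[:,:2].astype(np.float32)))
    for y in (X[g&(X[:,2]>.044)&(X[:,2]<.056)&(X[:,0]<.6)],):
        h=np.histogram(y[:,1],bins=np.arange(0,.11,.004)); print(list(zip(h[1].round(3),h[0])))
E
```

```text
base z.032? [[ 0.5079  0.1309  0.03  ]
 [ 0.5004 -0.0259  0.03  ]
 [ 0.6486 -0.0324  0.03  ]
 [ 0.6557  0.1264  0.03  ]]
rails [[0.5158 0.0787 0.05  ]
 [0.5152 0.0651 0.05  ]
 [0.514  0.0419 0.05  ]
 [0.5134 0.0283 0.05  ]
 [0.6045 0.076  0.05  ]
 [0.6037 0.0615 0.05  ]
 [0.6014 0.0385 0.05  ]
 [0.6007 0.0247 0.05  ]]
foot [[ 0.4739 -0.2633  0.01  ]
 [ 0.5047 -0.2556  0.01  ]]
top base 3614 [0.5734 0.0498 0.0346] [ 0.5072 -0.0246  0.0237] [0.6488 0.1276 0.0541] ((0.5796562433242798, 0.0518951416015625), (0.16011206805706024, 0.15033860504627228), 88.22390747070312)
top rails 460 [0.5621 0.0524 0.0515] [0.5173 0.0279 0.0452] [0.6198 0.076  0.0553] ((0.578025221824646, 0.05238853767514229), (0.05118335783481598, 0.1247834712266922), 89.06810760498047)
top stop 248 [0.6138 0.0493 0.0748] [0.5682 0.0321 0.0629] [0.6454 0.0668 0.0863] ((0.6075308918952942, 0.05129057168960571), (0.03739851713180542, 0.08058475703001022), 86.5093002319336)
[(np.float64(0.0), np.int64(0)), (np.float64(0.004), np.int64(0)), (np.float64(0.008), np.int64(0)), (np.float64(0.012), np.int64(0)), (np.float64(0.016
[... 1565 characters left out ...]
p.int64(21)), (np.float64(0.028), np.int64(75)), (np.float64(0.032), np.int64(70)), (np.float64(0.036), np.int64(72)), (np.float64(0.04), np.int64(64)), (np.float64(0.044), np.int64(0)), (np.float64(0.048), np.int64(0)), (np.float64(0.052), np.int64(0)), (np.float64(0.056), np.int64(0)), (np.float64(0.06), np.int64(44)), (np.float64(0.064), np.int64(100)), (np.float64(0.068), np.int64(100)), (np.float64(0.072), np.int64(152)), (np.float64(0.076), np.int64(55)), (np.float64(0.08), np.int64(0)), (np.float64(0.084), np.int64(0)), (np.float64(0.088), np.int64(0)), (np.float64(0.092), np.int64(0)), (np.float64(0.096), np.int64(0)), (np.float64(0.1), np.int64(0)), (np.float64(0.104), np.int64(0))]
```

```bash
cat >> h.py <<'E'
from scipy.spatial.transform import Rotation as Ro
def go(*ts):
    s=status.get_state(); R=Ro.from_euler('xyz',s['eef_rot'],degrees=True).as_matrix(); y0=s['eef_rot'][2]
    print(s['time_s'],s['tcp_pos'].round(4),s['eef_rot'].round(2),s['contact_force'].round(2),round(s['gripper_width'],4))
    for t in ts:
        d=R.T@(np.array(t[:3])-s['tcp_pos']); dy=(t[3]-y0+180)%360-180
        print('xyz',(d/.2).round(4),'yaw',round(-dy/360,4))
def sc(x,y,z,o=(.545,.0525),a=-2.0):
    a=np.radians(a); return (o[0]+x*np.cos(a)-y*np.sin(a),o[1]+x*np.sin(a)+y*np.cos(a),z)
E
python3 - <<'E'
from h import *
for n in('top','side'):
    X=cloud(n,np.load(f'pics/{n}0.png.npy')).reshape(-1,3)
    for a in np.arange(-.4,.8,.1):
        m=(X[:,0]>.2)&(X[:,0]<.7)&(X[:,1]>a)&(X[:,1]<a+.1); 
        if m.sum()>20: print(n,a.round(1),np.percentile(X[m],99.8,0)[2].round(3))
go((.303,.603,.4,-26.6),(.4955,-.283,.3,12.5))
E
```

```text
top -0.4 0.073
top -0.3 0.09
top -0.2 1.096
top -0.1 0.04
top -0.0 0.086
top 0.1 0.037
top 0.2 0.191
top 0.3 0.193
top 0.4 0.193
top 0.5 0.193
top 0.6 0.007
side -0.4 0.07
side -0.3 0.087
side -0.2 0.05
side -0.1 0.038
side -0.0 0.082
side 0.1 0.035
side 0.2 0.19
side 0.3 0.19
side 0.5 0.684
0.1 [0.3024 0.603  0.2397] [ 1.7992e+02 -1.0000e-02 -2.6640e+01] [-0.41 -0.16  0.75] 0.0876
xyz [ 2.900e-03 -1.000e-04 -8.013e-01] yaw -0.0001
xyz [ 2.8494  3.5274 -0.2959] yaw -0.1087
```

Call:
{"fn": "step_arm", "kwargs": {
  "xyz": [
    [0, 0, -0.2],
    [0, 0, -0.3],
    [0, 0, -0.3],
    [0.16, 0.2, -0.3],
    [0.32, 0.4, -0.3],
    [0.48, 0.6, -0.3],
    [0.64, 0.8, -0.3],
    [0.71, 0.88, -0.3],
    [0.71, 0.88, -0.3]
  ],
  "yaw": [0, 0, 0, 0, 0, 0, 0, 0, 0],
  "claw": [-1, -1, -1, -1, -1, -1, -1, -1, -1],
  "grip_force": 50
}}

```text
time_s: 0.85
tcp_pos: [0.3507, 0.3781, 0.3008]
eef_rot: [180.0, 0.0, -26.7]
contact_force: [0.2, -0.7, -0.1]
gripper_width: 0.0876
gripper_force: 0.0
```

Call:
{"fn": "step_arm", "kwargs": {
  "xyz": [
    [0.16, 0.2, 0],
    [0.32, 0.4, 0],
    [0.48, 0.6, 0],
    [0.64, 0.8, 0],
    [0.71, 0.88, 0],
    [0.71, 0.88, 0]
  ],
  "yaw": [0, 0, 0, 0, 0, 0],
  "claw": [-1, -1, -1, -1, -1, -1]
}}

```text
time_s: 1.35
tcp_pos: [0.3984, 0.1578, 0.3007]
eef_rot: [-180.0, -0.0, -26.7]
contact_force: [-0.2, 0.2, -0.9]
gripper_width: 0.0876
gripper_force: 0.0
```

Call:
{"fn": "step_arm", "kwargs": {
  "xyz": [
    [0.16, 0.2, 0],
    [0.32, 0.4, 0],
    [0.48, 0.6, 0],
    [0.64, 0.8, 0],
    [0.71, 0.88, 0],
    [0.71, 0.88, 0]
  ],
  "yaw": [0, 0, 0, 0, 0, 0],
  "claw": [-1, -1, -1, -1, -1, -1]
}}

```text
time_s: 1.85
tcp_pos: [0.4468, -0.0631, 0.3004]
eef_rot: [180.0, 0.0, -26.7]
contact_force: [0.7, -0.3, 0.9]
gripper_width: 0.088
gripper_force: 0.0
```

Call:
{"fn": "step_arm", "kwargs": {
  "xyz": [
    [0.16, 0.2, 0],
    [0.32, 0.4, 0],
    [0.48, 0.6, 0],
    [0.6, 0.75, 0],
    [0.6, 0.75, 0],
    [0.6, 0.75, 0],
    [0.6, 0.75, 0],
    [0.6, 0.75, 0]
  ],
  "yaw": [-0.02, -0.04, -0.06, -0.08, -0.1, -0.108, -0.108, -0.108],
  "claw": [-1, -1, -1, -1, -1, -1, -1, -1]
}}

```text
time_s: 2.52
tcp_pos: [0.4865, -0.2483, 0.2996]
eef_rot: [-180.0, 0.1, 12.1]
contact_force: [-0.6, 0.1, -0.0]
gripper_width: 0.0877
gripper_force: 0.0
```

```bash
python3 - <<'E'
from h import *
go((.4955,-.283,.16,12.5))
p,d=cap('top','t1.png');q,e=cap('side','s1.png')
cv2.imwrite('pics/b.png',cv2.resize(np.hstack([p[180:280,320:440],q[90:190,300:420]]),(800,333),interpolation=cv2.INTER_CUBIC))
E
```

```text
2.5167 [ 0.4865 -0.2483  0.2996] [-1.7995e+02  9.0000e-02  1.2140e+01] [-0.56  0.13 -0.03] 0.0877
xyz [0.0086 0.1796 0.6977] yaw -0.001
```

View pics/b.png

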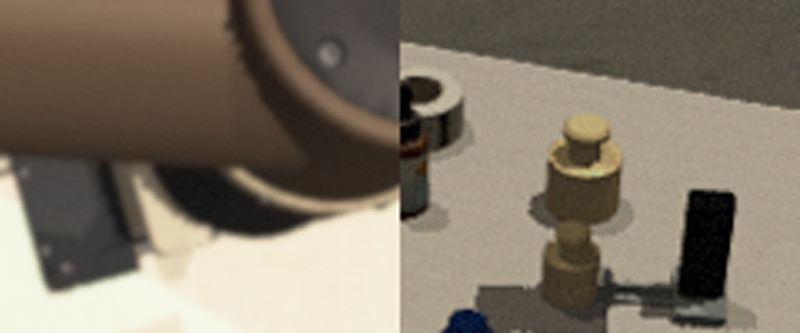

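The side view shows the handle clear under the gripper, with its top near (710,195) of the composite and the weight on the blade. The space around the handle is free, so I descend.

Call:
{"fn": "step_arm", "kwargs": {
  "xyz": [
    [0, 0.18, 0],
    [0, 0.18, 0.2],
    [0, 0.18, 0.4],
    [0, 0.18, 0.6],
    [0, 0.18, 0.7],
    [0, 0.18, 0.7],
    [0, 0.18, 0.7]
  ],
  "yaw": [-0.001, -0.001, -0.001, -0.001, -0.001, -0.001, -0.001],
  "claw": [-1, -1, -1, -1, -1, -1, -1]
}}

```text
time_s: 3.2
tcp_pos: [0.4943, -0.2818, 0.1606]
eef_rot: [-180.0, 0.1, 12.6]
contact_force: [0.2, 0.1, 1.6]
gripper_width: 0.0874
gripper_force: 0.0
```

```bash
python3 - <<'E'
from h import *
q,e=cap('side','s2.png')
go((.4955,-.283,.058,12.5))
cv2.imwrite('pics/c.png',cv2.resize(q[60:200,280:460],(720,560),interpolation=cv2.INTER_CUBIC))
E
```

```text
3.25 [ 0.4955 -0.2822  0.1622] [ 1.7993e+02 -7.0000e-02  1.2660e+01] [ 0.57 -0.84  1.08] 0.0882
xyz [-0.0013  0.0032  0.521 ] yaw 0.0004
```

View pics/c.png

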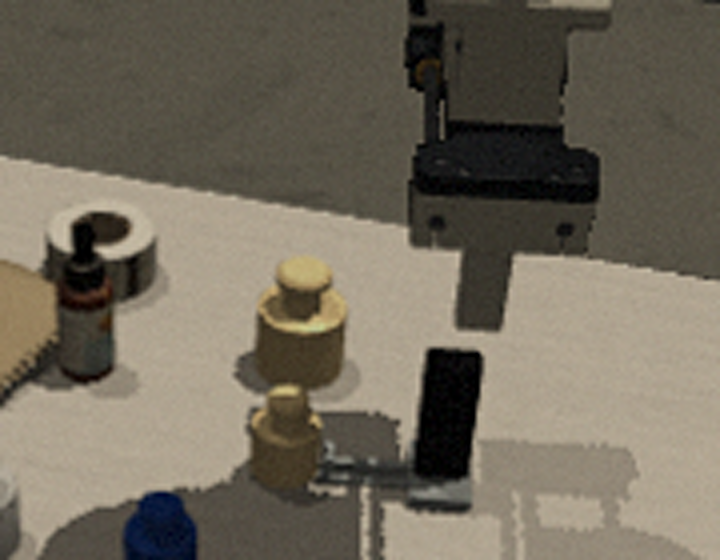

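The fingers sit above the handle with clearance on both sides, at crop (450,350). I go down and close.

Call:
{"fn": "step_arm", "kwargs": {
  "xyz": [
    [0, 0, 0.15],
    [0, 0, 0.3],
    [0, 0, 0.42],
    [0, 0, 0.5],
    [0, 0, 0.52],
    [0, 0, 0.52],
    [0, 0, 0.52],
    [0, 0, 0.52],
    [0, 0, 0.52],
    [0, 0, 0.52],
    [0, 0, 0.52],
    [0, 0, 0.52],
    [0, 0, 0.52],
    [0, 0, 0.52],
    [0, 0, 0.52],
    [0, 0, 0.52],
    [0, 0, 0.52],
    [0, 0, 0.52],
    [0, 0, 0.52],
    [0, 0, 0.52]
  ],
  "yaw": [0, 0, 0, 0, 0, 0, 0, 0, 0, 0, 0, 0, 0, 0, 0, 0, 0, 0, 0, 0],
  "claw": [-1, -1, -1, -1, -1, -0.7, -0.4, -0.1, 0.1, 0.2, 0.3, 0.4, 0.45, 0.5, 0.55, 0.6, 0.65, 0.8, 1, 1],
  "grip_force": 50
}}

```text
time_s: 4.92
tcp_pos: [0.4944, -0.2826, 0.0565]
eef_rot: [-180.0, -0.0, 12.6]
contact_force: [-0.5, -1.6, -0.0]
gripper_width: 0.0176
gripper_force: 49.7
```

```bash
cat >> h.py <<'E'
def wt(n,xr,yr,zr,f=None):
    p,d=cap(n,f); X=cloud(n,d); i=p.astype(int); m=(i[...,2]-i[...,0]>35)
    for k,(a,b) in enumerate((xr,yr,zr)): m&=(X[...,k]>a)&(X[...,k]<b)
    Y=X[m]; print(n,len(Y),Y.mean(0).round(4),'mid',((np.percentile(Y,3,0)+np.percentile(Y,97,0))/2).round(4),'max',np.percentile(Y,98,0).round(4)) if len(Y)>5 else print(n,'none')
E
python3 - <<'E'
from h import *
go((.4955,-.283,.058,12.5))
wt('side',(.53,.63),(-.31,-.22),(.02,.09))
E
```

```text
4.9167 [ 0.4944 -0.2826  0.0565] [-180.    -0.    12.6] [-0.5  -1.58 -0.01] 0.0176
xyz [ 0.005   0.003  -0.0073] yaw 0.0003
side 120 [ 0.5823 -0.2592  0.0439] mid [ 0.5807 -0.2596  0.0445] max [ 0.5979 -0.246   0.0551]
```

Call:
{"fn": "step_arm", "kwargs": {
  "xyz": [
    [0, 0, -0.005],
    [0, 0, -0.015],
    [0, 0, -0.035],
    [0, 0, -0.065],
    [0, 0, -0.1],
    [0, 0, -0.14],
    [0, 0, -0.18],
    [0, 0, -0.22],
    [0, 0, -0.26],
    [0, 0, -0.3],
    [0, 0, -0.33],
    [0, 0, -0.355],
    [0, 0, -0.37],
    [0, 0, -0.38],
    [0, 0, -0.38],
    [0, 0, -0.38]
  ],
  "yaw": [0, 0, 0, 0, 0, 0, 0, 0, 0, 0, 0, 0, 0, 0, 0, 0],
  "claw": [1, 1, 1, 1, 1, 1, 1, 1, 1, 1, 1, 1, 1, 1, 1, 1]
}}

```text
time_s: 6.3
tcp_pos: [0.4942, -0.2826, 0.1323]
eef_rot: [-180.0, 0.0, 12.6]
contact_force: [0.6, -1.0, -5.3]
gripper_width: 0.0176
gripper_force: 49.8
```

```bash
python3 - <<'E'
from h import *
go((*sc(-.14,0,.133)[:3],-2),)
wt('side',(.53,.63),(-.31,-.22),(.09,.16),'s3.png')
p=cv2.imread('pics/s3.png'); cv2.imwrite('pics/d.png',cv2.resize(p[60:200,280:460],(720,560),interpolation=cv2.INTER_CUBIC))
E
```

```text
6.3 [ 0.4942 -0.2826  0.1323] [-1.7999e+02  2.0000e-02  1.2610e+01] [ 0.61 -0.97 -5.27] 0.0176
xyz [-0.0641 -1.7561 -0.0029] yaw 0.0406
side 112 [ 0.583  -0.2589  0.1199] mid [ 0.581  -0.2592  0.1208] max [ 0.5968 -0.2462  0.1315]
```

View pics/d.png

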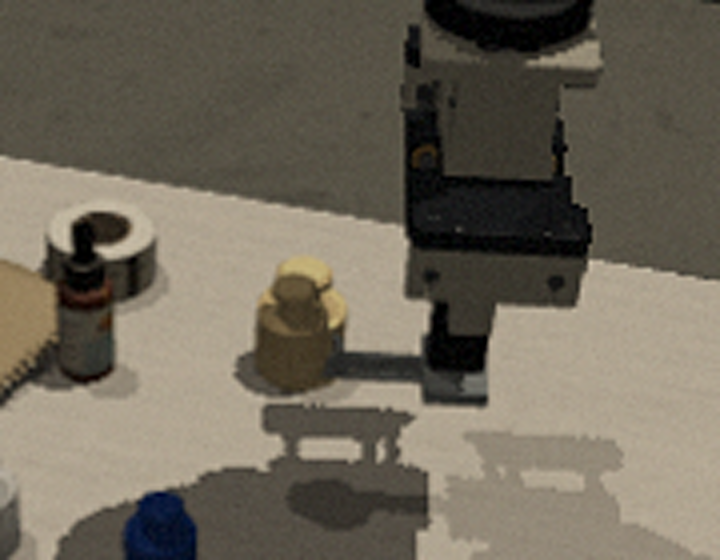

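Call:
{"fn": "step_arm", "kwargs": {
  "xyz": [
    [0, -0.02, 0],
    [0.005, -0.06, 0],
    [0.011, -0.12, 0],
    [0.017, -0.19, 0],
    [0.024, -0.27, 0],
    [0.032, -0.35, 0],
    [0.039, -0.43, 0],
    [0.046, -0.51, 0],
    [0.053, -0.59, 0],
    [0.06, -0.67, 0],
    [0.067, -0.74, 0],
    [0.072, -0.79, 0],
    [0.075, -0.83, 0],
    [0.077, -0.85, 0],
    [0.077, -0.85, 0]
  ],
  "yaw": [0, 0, 0, 0, 0, 0, 0, 0, 0, 0, 0, 0, 0, 0, 0],
  "claw": [1, 1, 1, 1, 1, 1, 1, 1, 1, 1, 1, 1, 1, 1, 1]
}}

```text
time_s: 7.6
tcp_pos: [0.4722, -0.1126, 0.1327]
eef_rot: [-180.0, -0.0, 12.7]
contact_force: [0.0, -0.3, -5.5]
gripper_width: 0.0179
gripper_force: 49.8
```

Call:
{"fn": "step_arm", "kwargs": {
  "xyz": [
    [0, -0.02, 0],
    [0.005, -0.06, 0],
    [0.011, -0.12, 0],
    [0.017, -0.19, 0],
    [0.024, -0.27, 0],
    [0.032, -0.35, 0],
    [0.039, -0.43, 0],
    [0.046, -0.51, 0],
    [0.053, -0.59, 0],
    [0.06, -0.67, 0],
    [0.067, -0.74, 0],
    [0.072, -0.79, 0],
    [0.075, -0.83, 0],
    [0.077, -0.85, 0],
    [0.077, -0.85, 0],
    [0.077, -0.85, 0]
  ],
  "yaw": [0.001, 0.003, 0.006, 0.009, 0.0125, 0.016, 0.02, 0.024, 0.028, 0.031, 0.034, 0.0365, 0.0385, 0.04, 0.0405, 0.0405],
  "claw": [1, 1, 1, 1, 1, 1, 1, 1, 1, 1, 1, 1, 1, 1, 1, 1]
}}

```text
time_s: 8.93
tcp_pos: [0.4502, 0.0556, 0.1325]
eef_rot: [180.0, 0.0, -2.0]
contact_force: [0.1, -0.0, -5.2]
gripper_width: 0.0176
gripper_force: 49.8
```

```bash
python3 - <<'E'
from h import *
go((*sc(-.095,0,.133),-2),)
for n in('side','top'): wt(n,(.48,.62),(.0,.12),(.09,.16),n[0]+'4.png')
p=cv2.imread('pics/s4.png'); t=cv2.imread('pics/t4.png')
cv2.imwrite('pics/e.png',np.hstack([cv2.resize(p[200:340,230:370],(400,400),interpolation=cv2.INTER_CUBIC),cv2.resize(t[170:280,180:290],(400,400),interpolation=cv2.INTER_CUBIC)]))
E
```

```text
8.9333 [0.4502 0.0556 0.1325] [ 1.7999e+02  1.0000e-02 -1.9800e+00] [ 0.11 -0.03 -5.24] 0.0176
xyz [-0.0008 -0.0009 -0.0025] yaw 0.0001
side 499 [0.537  0.0593 0.114 ] mid [0.5378 0.0571 0.1114] max [0.5548 0.0715 0.1308]
top 253 [0.5344 0.0497 0.1186] mid [0.5355 0.0512 0.1147] max [0.554  0.0689 0.1338]
```

View pics/e.png

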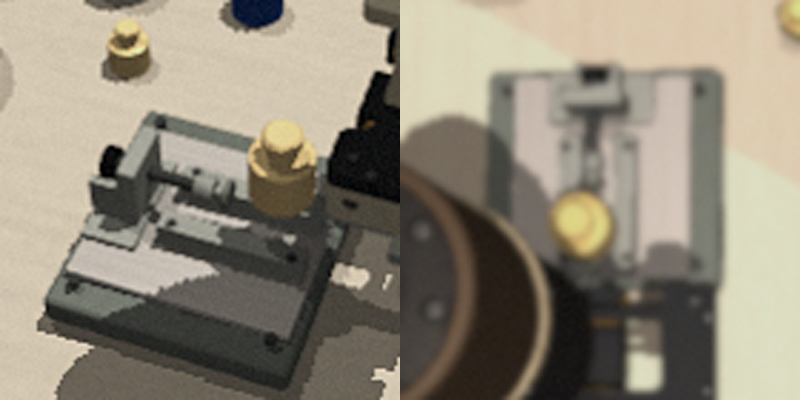

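The weight sits over the rails, about 8 mm behind the scale's origin and well short of the pad. Lateral position agrees with the slot line to within about 1 mm. I lower it slowly and watch the force.

Call:
{"fn": "step_arm", "kwargs": {
  "xyz": [
    [0, 0, 0.01],
    [0, 0, 0.03],
    [0, 0, 0.055],
    [0, 0, 0.08],
    [0, 0, 0.1],
    [0, 0, 0.112],
    [0, 0, 0.12],
    [0, 0, 0.125],
    [0, 0, 0.13],
    [0, 0, 0.133],
    [0, 0, 0.135],
    [0, 0, 0.135]
  ],
  "yaw": [0, 0, 0, 0, 0, 0, 0, 0, 0, 0, 0, 0],
  "claw": [1, 1, 1, 1, 1, 1, 1, 1, 1, 1, 1, 1]
}}

```text
time_s: 10.03
tcp_pos: [0.4503, 0.0559, 0.1056]
eef_rot: [-180.0, -0.0, -2.0]
contact_force: [-0.7, 0.6, -4.1]
gripper_width: 0.0178
gripper_force: 49.8
```

```bash
python3 - <<'E'
from h import *
go((*sc(-.095,0,.0985),-2),)
s=status.get_state();print(s['moment'])
E
```

```text
10.0333 [0.4503 0.0559 0.1056] [-1.7999e+02 -1.0000e-02 -1.9700e+00] [-0.72  0.64 -4.13] 0.0178
xyz [-0.001   0.0006  0.0356] yaw 0.0001
[-0.04981199  0.22881945 -0.01180469]
```

Call:
{"fn": "step_arm", "kwargs": {
  "xyz": [
    [0, 0, 0.004],
    [0, 0, 0.008],
    [0, 0, 0.012],
    [0, 0, 0.016],
    [0, 0, 0.016],
    [0, 0, 0.016]
  ],
  "yaw": [0, 0, 0, 0, 0, 0],
  "claw": [1, 1, 1, 1, 1, 1]
}}

```text
time_s: 10.53
tcp_pos: [0.4505, 0.056, 0.1025]
eef_rot: [-180.0, -0.0, -2.0]
contact_force: [-0.0, -0.3, -2.7]
gripper_width: 0.0181
gripper_force: 49.8
```

Call:
{"fn": "step_arm", "kwargs": {
  "xyz": [
    [0, 0, 0.004],
    [0, 0, 0.008],
    [0, 0, 0.012],
    [0, 0, 0.016],
    [0, 0, 0.02],
    [0, 0, 0.024],
    [0, 0, 0.024],
    [0, 0, 0.024],
    [0, 0, 0.024]
  ],
  "yaw": [0, 0, 0, 0, 0, 0, 0, 0, 0],
  "claw": [1, 1, 1, 1, 1, 1, 1, 1, 1]
}}

```text
time_s: 11.28
tcp_pos: [0.4502, 0.0559, 0.0976]
eef_rot: [180.0, -0.0, -2.0]
contact_force: [-0.5, -0.2, -2.2]
gripper_width: 0.0178
gripper_force: 49.8
```

```bash
python3 - <<'E'
from h import *
F=[];M=[]
for n in('side','top','side','top'):
    wt(n,(.48,.62),(.0,.12),(.06,.12),n[0]+'5.png'); s=status.get_state();F.append(s['contact_force']);M.append(s['moment'])
print(np.mean(F,0),np.std(F,0),np.mean(M,0))
go((*sc(-.095,0,.0975),-2),)
p=cv2.imread('pics/s5.png'); t=cv2.imread('pics/t5.png')
cv2.imwrite('pics/f.png',np.hstack([cv2.resize(p[220:320,240:340],(400,400),interpolation=cv2.INTER_CUBIC),cv2.resize(t[180:260,200:280],(400,400),interpolation=cv2.INTER_CUBIC)]))
E
```

```text
side 512 [0.5367 0.0593 0.0836] mid [0.5378 0.0569 0.0811] max [0.5549 0.0705 0.1009]
top 236 [0.5346 0.0499 0.0891] mid [0.536  0.0513 0.0874] max [0.554  0.0691 0.1046]
side 506 [0.5367 0.0592 0.0836] mid [0.5378 0.0569 0.0814] max [0.5547 0.0706 0.1012]
top 235 [0.5346 0.0498 0.089 ] mid [0.5361 0.0511 0.0866] max [0.554  0.0694 0.1039]
[-0.16585008  0.57639226 -2.78991017] [0.28043308 0.72883666 0.54042613] [-0.02235792  0.00545846  0.0140795 ]
11.4833 [0.4502 0.0559 0.0976] [-1.80e+02 -1.00e-02 -1.97e+00] [-0.44 -0.1  -2.  ] 0.0178
xyz [-0.0009  0.0006  0.0005] yaw 0.0001
```

View pics/f.png

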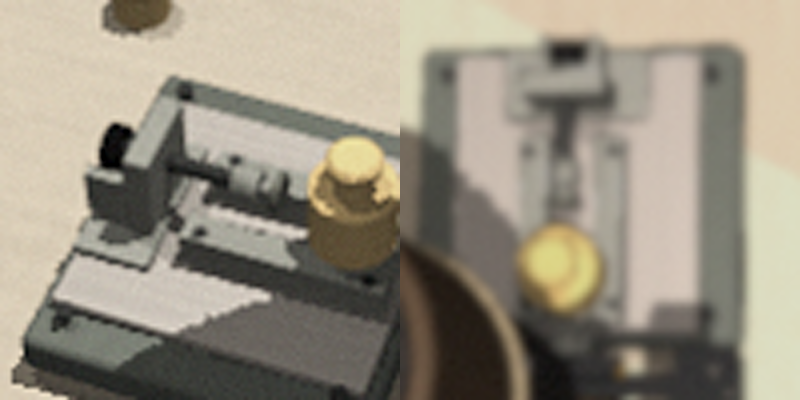

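The weight stands across both rails, its axis around crop (560,265) in the top half, with a visible gap to the pad at (565,205). The wrist load fell to the lifter's weight alone. Next I push forward slowly.

Call:
{"fn": "step_arm", "kwargs": {
  "xyz": [
    [0.005, 0, 0],
    [0.01, 0, 0],
    [0.015, 0, 0],
    [0.02, 0, 0],
    [0.025, 0, 0],
    [0.03, 0, 0],
    [0.035, 0, 0],
    [0.04, 0, 0],
    [0.04, 0, 0],
    [0.04, 0, 0]
  ],
  "yaw": [0, 0, 0, 0, 0, 0, 0, 0, 0, 0],
  "claw": [1, 1, 1, 1, 1, 1, 1, 1, 1, 1]
}}

```text
time_s: 12.32
tcp_pos: [0.4583, 0.0556, 0.0975]
eef_rot: [180.0, -0.0, -2.0]
contact_force: [-1.6, 0.7, -1.8]
gripper_width: 0.0177
gripper_force: 49.8
```

```bash
cat > m.py <<'E'
from h import *
import sys
F=[];T=[]
from io import StringIO
for i in range(8):
    p,d=cap('top' if i else 'side'); s=status.get_state(); F.append(s['contact_force']); T.append(s['tcp_pos'])
print('F',np.mean(F,0).round(2),'se',(np.std(F,0)/8**.5).round(2),'tcp',np.mean(T,0).round(4),s['time_s'])
for n in('side','top'): wt(n,(.5,.62),(.0,.12),(.06,.12),n[0]+'6.png')
E
python3 m.py
```

```text
F [ 0.   -0.16 -3.  ] se [0.19 0.15 0.18] tcp [0.4583 0.0556 0.0976] 12.7167
side 519 [0.5408 0.0589 0.0835] mid [0.5419 0.0564 0.0815] max [0.5594 0.0701 0.1008]
top 236 [0.5388 0.0496 0.089 ] mid [0.5402 0.0512 0.0869] max [0.5577 0.0691 0.1048]
```

Call:
{"fn": "step_arm", "kwargs": {
  "xyz": [
    [0.005, 0, 0],
    [0.01, 0, 0],
    [0.015, 0, 0],
    [0.02, 0, 0],
    [0.025, 0, 0],
    [0.025, 0, 0]
  ],
  "yaw": [0, 0, 0, 0, 0, 0],
  "claw": [1, 1, 1, 1, 1, 1]
}}

```text
time_s: 13.32
tcp_pos: [0.4635, 0.0555, 0.0976]
eef_rot: [180.0, -0.0, -2.0]
contact_force: [0.1, 0.0, -3.0]
gripper_width: 0.0173
gripper_force: 49.8
```

```bash
python3 m.py; python3 - <<'E'
import cv2,numpy as np
p=cv2.imread('pics/s6.png'); t=cv2.imread('pics/t6.png')
cv2.imwrite('pics/g.png',np.hstack([cv2.resize(p[230:300,260:330],(400,400),interpolation=cv2.INTER_CUBIC),cv2.resize(t[180:260,200:280],(400,400),interpolation=cv2.INTER_CUBIC)]))
E
```

```text
F [ 0.12  0.21 -2.65] se [0.14 0.14 0.12] tcp [0.4634 0.0555 0.0976] 13.7167
side 510 [0.5461 0.0588 0.0838] mid [0.5473 0.0564 0.0817] max [0.5644 0.0702 0.101 ]
top 241 [0.5439 0.0496 0.0888] mid [0.5454 0.0511 0.0856] max [0.5637 0.0691 0.1052]
```

View pics/g.png

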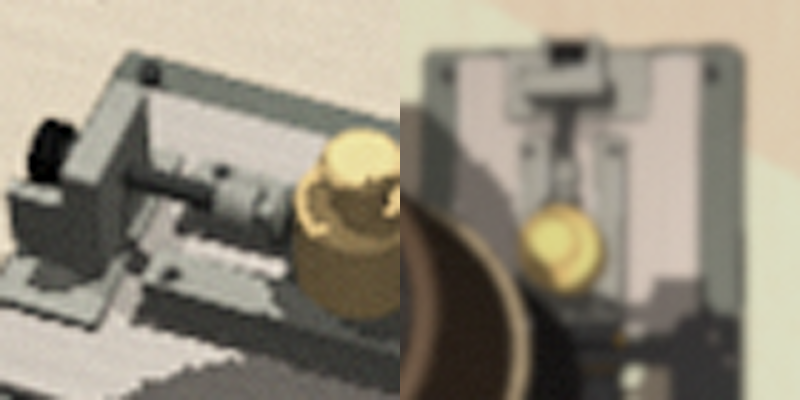

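There is still a small gap to the pad at crop (285,215) and no stop force. I continue in small steps.

Call:
{"fn": "step_arm", "kwargs": {
  "xyz": [
    [0.004, 0, 0],
    [0.008, 0, 0],
    [0.01, 0, 0],
    [0.01, 0, 0],
    [0.01, 0, 0]
  ],
  "yaw": [0, 0, 0, 0, 0],
  "claw": [1, 1, 1, 1, 1]
}}

```text
time_s: 14.23
tcp_pos: [0.4651, 0.0553, 0.0975]
eef_rot: [180.0, 0.0, -2.0]
contact_force: [-1.7, 0.9, -2.5]
gripper_width: 0.0181
gripper_force: 49.8
```

```bash
python3 m.py
```

```text
F [-1.21  0.04 -2.3 ] se [0.1  0.13 0.15] tcp [0.4652 0.0553 0.0975] 14.6333
side 513 [0.5476 0.0587 0.0836] mid [0.5488 0.0561 0.0815] max [0.5661 0.0699 0.1008]
top 238 [0.5453 0.0492 0.0889] mid [0.5468 0.0508 0.0851] max [0.5649 0.0691 0.104 ]
```

Call:
{"fn": "step_arm", "kwargs": {
  "xyz": [
    [0.004, 0, 0],
    [0.008, 0, 0],
    [0.01, 0, 0],
    [0.01, 0, 0],
    [0.01, 0, 0]
  ],
  "yaw": [0, 0, 0, 0, 0],
  "claw": [1, 1, 1, 1, 1]
}}

```text
time_s: 15.15
tcp_pos: [0.4672, 0.0553, 0.0975]
eef_rot: [180.0, 0.0, -2.0]
contact_force: [-1.0, -0.9, -2.8]
gripper_width: 0.0175
gripper_force: 49.8
```

```bash
python3 m.py
```

```text
F [-1.59  0.39 -2.9 ] se [0.12 0.28 0.19] tcp [0.4672 0.0553 0.0975] 15.55
side 507 [0.5498 0.0588 0.0836] mid [0.5508 0.0562 0.0815] max [0.5677 0.0695 0.1013]
top 239 [0.5475 0.0494 0.0885] mid [0.5489 0.0506 0.0856] max [0.5673 0.0688 0.1043]
```

Call:
{"fn": "step_arm", "kwargs": {
  "xyz": [
    [0.004, 0, 0],
    [0.008, 0, 0],
    [0.01, 0, 0],
    [0.01, 0, 0],
    [0.01, 0, 0]
  ],
  "yaw": [0, 0, 0, 0, 0],
  "claw": [1, 1, 1, 1, 1]
}}

```text
time_s: 16.07
tcp_pos: [0.469, 0.0551, 0.0975]
eef_rot: [180.0, 0.0, -2.0]
contact_force: [-4.1, 0.2, -1.0]
gripper_width: 0.0179
gripper_force: 49.8
```

```bash
python3 m.py; python3 - <<'E'
import cv2,numpy as np
p=cv2.imread('pics/s6.png'); t=cv2.imread('pics/t6.png')
cv2.imwrite('pics/k.png',np.hstack([cv2.resize(p[230:300,260:330],(400,400),interpolation=cv2.INTER_CUBIC),cv2.resize(t[180:260,200:280],(400,400),interpolation=cv2.INTER_CUBIC)]))
E
```

```text
F [-3.2   0.34 -1.87] se [0.13 0.2  0.18] tcp [0.4691 0.0552 0.0975] 16.4667
side 518 [0.5519 0.0586 0.0837] mid [0.5533 0.0557 0.0814] max [0.5701 0.0698 0.1011]
top 243 [0.5494 0.0492 0.0884] mid [0.5512 0.0505 0.0849] max [0.5697 0.069  0.1049]
```

View pics/k.png

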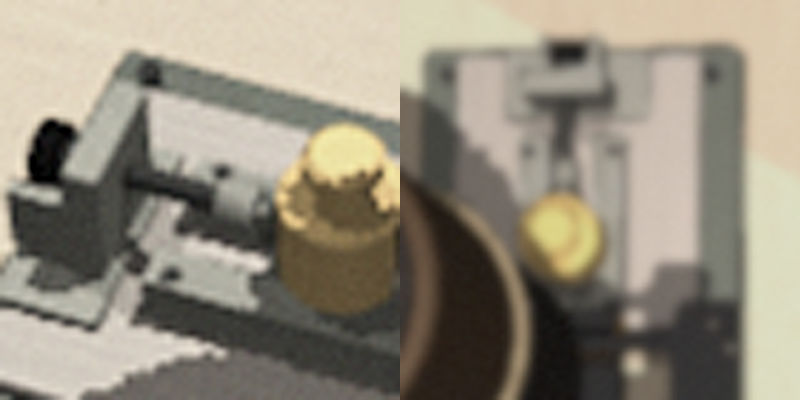

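The side view shows the weight against the pad, and the force rose from 1.6 to 3.2 N over 2 mm, so the pad is compressed by a few mm. I now withdraw, slowly at first.

Call:
{"fn": "step_arm", "kwargs": {
  "xyz": [
    [-0.001, 0, 0],
    [-0.002, 0, 0],
    [-0.003, 0, 0],
    [-0.004, 0, 0],
    [-0.005, 0, 0],
    [-0.006, 0, 0],
    [-0.007, 0, 0],
    [-0.008, 0, 0],
    [-0.009, 0, 0],
    [-0.01, 0, 0],
    [-0.012, 0, 0],
    [-0.014, 0, 0],
    [-0.016, 0, 0],
    [-0.018, 0, 0],
    [-0.021, 0, 0],
    [-0.024, 0, 0],
    [-0.027, 0, 0],
    [-0.03, 0, 0],
    [-0.03, 0, 0],
    [-0.03, 0, 0]
  ],
  "yaw": [0, 0, 0, 0, 0, 0, 0, 0, 0, 0, 0, 0, 0, 0, 0, 0, 0, 0, 0, 0],
  "claw": [1, 1, 1, 1, 1, 1, 1, 1, 1, 1, 1, 1, 1, 1, 1, 1, 1, 1, 1, 1]
}}

```text
time_s: 18.23
tcp_pos: [0.4632, 0.0555, 0.0976]
eef_rot: [-180.0, -0.0, -2.0]
contact_force: [0.2, 0.8, -2.7]
gripper_width: 0.0179
gripper_force: 49.8
```

```bash
python3 m.py
```

```text
F [-0.01 -0.12 -2.94] se [0.19 0.12 0.18] tcp [0.4632 0.0554 0.0976] 18.6333
side 521 [0.5504 0.0589 0.0833] mid [0.5514 0.0567 0.0814] max [0.5686 0.0701 0.101 ]
top 239 [0.5485 0.0494 0.089 ] mid [0.55   0.0507 0.087 ] max [0.5682 0.0689 0.1047]
```

Call:
{"fn": "step_arm", "kwargs": {
  "xyz": [
    [-0.01, 0, 0],
    [-0.025, 0, 0],
    [-0.045, 0, 0],
    [-0.065, 0, 0],
    [-0.085, 0, 0],
    [-0.105, 0, 0],
    [-0.125, 0, 0],
    [-0.145, 0, 0],
    [-0.165, 0, 0],
    [-0.185, 0, 0],
    [-0.2, 0, 0],
    [-0.207, 0, 0],
    [-0.207, 0, 0],
    [-0.207, 0, 0]
  ],
  "yaw": [0, 0, 0, 0, 0, 0, 0, 0, 0, 0, 0, 0, 0, 0],
  "claw": [1, 1, 1, 1, 1, 1, 1, 1, 1, 1, 1, 1, 1, 1]
}}

```text
time_s: 19.9
tcp_pos: [0.4219, 0.057, 0.0976]
eef_rot: [-180.0, -0.0, -2.0]
contact_force: [0.4, 0.8, -2.5]
gripper_width: 0.018
gripper_force: 49.8
```

```bash
python3 m.py
```

```text
F [ 0.03 -0.03 -2.85] se [0.24 0.11 0.17] tcp [0.422  0.0569 0.0975] 20.3
side 472 [0.5499 0.0582 0.0839] mid [0.5513 0.0565 0.0813] max [0.5687 0.0701 0.1009]
top 238 [0.5485 0.0495 0.0886] mid [0.55   0.0508 0.085 ] max [0.568  0.0692 0.1045]
```

Call:
{"fn": "step_arm", "kwargs": {
  "xyz": [
    [-0.01, 0, 0],
    [-0.02, 0, 0],
    [-0.025, 0, 0],
    [-0.025, 0, 0],
    [-0.025, 0, -0.01],
    [-0.025, 0, -0.03],
    [-0.025, 0, -0.05],
    [-0.025, 0, -0.08],
    [-0.025, 0, -0.12],
    [-0.025, 0, -0.16],
    [-0.025, 0, -0.2],
    [-0.025, 0, -0.2],
    [-0.025, 0, -0.2]
  ],
  "yaw": [0, 0, 0, 0, 0, 0, 0, 0, 0, 0, 0, 0, 0],
  "claw": [1, 1, 1, 1, 1, 1, 1, 1, 1, 1, 1, 1, 1]
}}

```text
time_s: 21.48
tcp_pos: [0.4172, 0.0573, 0.1383]
eef_rot: [-179.9, -0.1, -2.0]
contact_force: [0.2, -0.1, -2.6]
gripper_width: 0.0175
gripper_force: 49.8
```

```bash
python3 - <<'E'
from h import *
go((.43,-.15,.1376,-2),(.43,-.15,.0575,-2))
for n in('side','top'): wt(n,(.5,.62),(.0,.12),(.06,.12))
E
```

```text
21.4833 [0.4172 0.0573 0.1383] [-1.7994e+02 -8.0000e-02 -1.9800e+00] [ 0.22 -0.05 -2.59] 0.0175
xyz [0.0997 1.0337 0.0023] yaw 0.0001
xyz [0.0992 1.0341 0.4028] yaw 0.0001
side 425 [0.5497 0.0574 0.0851] mid [0.5513 0.0562 0.0817] max [0.5686 0.07   0.1011]
top 239 [0.5484 0.0494 0.0888] mid [0.5498 0.0508 0.086 ] max [0.5684 0.0689 0.1045]
```

Call:
{"fn": "step_arm", "kwargs": {
  "xyz": [
    [0, 0.05, 0],
    [0, 0.15, 0],
    [0, 0.27, 0],
    [0, 0.4, 0],
    [0, 0.53, 0],
    [0.02, 0.66, 0],
    [0.05, 0.79, 0],
    [0.08, 0.9, 0],
    [0.1, 0.97, 0],
    [0.1, 1, 0],
    [0.1, 1, 0],
    [0.1, 1, 0.08],
    [0.1, 1, 0.18],
    [0.1, 1, 0.28],
    [0.1, 1, 0.35],
    [0.1, 1, 0.385],
    [0.1, 1, 0.395],
    [0.1, 1, 0.4],
    [0.1, 1, 0.402],
    [0.1, 1, 0.402]
  ],
  "yaw": [0, 0, 0, 0, 0, 0, 0, 0, 0, 0, 0, 0, 0, 0, 0, 0, 0, 0, 0, 0],
  "claw": [1, 1, 1, 1, 1, 1, 1, 1, 1, 1, 1, 1, 1, 1, 1, 1, 1, 1, 1, 1]
}}

```text
time_s: 23.25
tcp_pos: [0.4306, -0.1434, 0.0579]
eef_rot: [-180.0, -0.1, -1.9]
contact_force: [-0.1, -0.3, -2.1]
gripper_width: 0.018
gripper_force: 49.8
```

Call:
{"fn": "step_arm", "kwargs": {
  "xyz": [
    [0, 0, 0.002],
    [0, 0, 0.004],
    [0, 0, 0.006],
    [0, 0, 0.006],
    [0, 0, 0.006]
  ],
  "yaw": [0, 0, 0, 0, 0],
  "claw": [1, 1, 1, 1, 1]
}}

```text
time_s: 23.67
tcp_pos: [0.4302, -0.1436, 0.0565]
eef_rot: [180.0, -0.1, -2.0]
contact_force: [-3.2, 0.6, 5.7]
gripper_width: 0.0181
gripper_force: 49.9
```

On the table. I open the gripper and lift straight up.

Call:
{"fn": "step_arm", "kwargs": {
  "xyz": [
    [0, 0, -0.003],
    [0, 0, -0.003],
    [0, 0, -0.003],
    [0, 0, -0.003],
    [0, 0, -0.003],
    [0, 0, -0.003],
    [0, 0, -0.003],
    [0, 0, -0.003],
    [0, 0, -0.003],
    [0, 0, -0.003],
    [0, 0, -0.003],
    [0, 0, -0.05],
    [0, 0, -0.15],
    [0, 0, -0.3],
    [0, 0, -0.5],
    [0, 0, -0.7],
    [0, 0, -0.8],
    [0, 0, -0.8],
    [0, 0, -0.8]
  ],
  "yaw": [0, 0, 0, 0, 0, 0, 0, 0, 0, 0, 0, 0, 0, 0, 0, 0, 0, 0, 0],
  "claw": [0.6, 0.5, 0.4, 0.2, 0, -0.2, -0.4, -0.6, -0.6, -0.6, -0.6, -0.6, -0.6, -0.6, -0.6, -0.6, -0.6, -0.6, -0.6],
  "grip_force": 20
}}

```text
time_s: 25.25
tcp_pos: [0.4305, -0.1434, 0.2173]
eef_rot: [-180.0, -0.2, -2.0]
contact_force: [-0.6, 0.7, -1.1]
gripper_width: 0.0701
gripper_force: 0.0
```

```bash
python3 - <<'E'
from h import *
for n in('side','top'): wt(n,(.5,.62),(.0,.12),(.06,.12),n[0]+'7.png')
go((.43,-.15,.2,-2))
p=cv2.imread('pics/s7.png'); cv2.imwrite('pics/z.png',p[80:380,230:560])
E
```

```text
side 218 [0.5537 0.0558 0.091 ] mid [0.553  0.0548 0.0906] max [0.5687 0.0685 0.1011]
top 188 [0.551  0.0502 0.0915] mid [0.5532 0.0517 0.0918] max [0.5682 0.0691 0.105 ]
25.35 [ 0.4293 -0.1434  0.2152] [-1.7998e+02  6.0000e-02 -1.9900e+00] [ 0.2   0.23 -0.43] 0.07
xyz [0.0048 0.0327 0.0762] yaw 0.0
```

View pics/z.png

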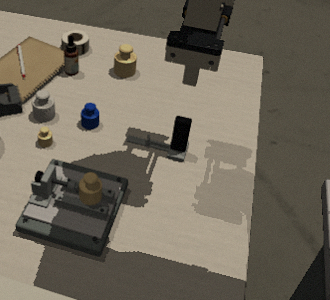

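The weight stands on the rails against the pad, with its extents unchanged. The lifter stands upright on the table, clear of the scale. I hand the job in.

```bash
python3 -c "
from plant import job
print(job.close_job())"
```

```text
the job is handed in; nothing more can be done
None
```

The job is handed in (no verdict came back): the weight stands on both rails bearing on the sprung pad, and the lifter stands on the table clear of the scale.

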